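# Lay the tank fittings out on their outlines

### The arm

A 6-joint arm with a two-finger parallel gripper is mounted at the origin on the work surface. World frame = base frame: x ahead of the robot, y to its left, z up, the work surface at z = 0. Lengths are in m, angles in rad, forces in N, time in s.
With the tool pointing down it reaches from about 0.225 to 0.875 m from the base axis. Payload 3.4 kg.
Tool frame: the origin (TCP) lies where the fingers leave the gripper's body, on its centre line; the fingertips stand 73 mm ahead of it and the grasp point (between the pads) lies 54 mm ahead of it; x points along the fingers, y is the direction in which the jaws open and shut, and the axes are right-handed (so a half turn about x gives the same grasp; the last joint's range is limited). The gripper opens to 85 mm and grips with 20 to 120 N. Pads are 22 mm wide; open, the fingers measure 114 mm over their backs; the gripper's body (76 mm by 85 mm) begins 54 mm behind the grasp point. The pads swing forward as they close: fully open they stand 13 mm farther back than shut.
Start: joints at [1.085, 0.276, 1.505, -0, 1.361, -0.121], TCP at [0.205, 0.537, 0.304] pointing down, gripper open.
Joint ranges: [-2.89, 2.89], [-0.75, 2.08], [0.22, 2.7], [-1.18, 4.32], [0.11, 2.71], [-2.7, 2.7]. Speed limits (rad/s): [2.57, 2.57, 3.14, 3.14, 3.14, 3.14].

### API

Orientations are given as a unit quaternion [w, x, y, z].
In Python, from rig import manip gives the robot as it stands.
- The arm moves only by the tool play_rows, never from a script. Its argument "steps" is a list of rows, each a list of 5 numbers: the closure, from 0 (fully open) to 1 (shut), then the shift along the tool's x, y, z as a fraction of full scale, then the turn about the tool's x as a fraction of full scale. In form: [[grip, tx, ty, tz, twist], ...]. A call has 1 to 20 rows; each row shifts and turns the commanded pose from where the row before left it, along the tool's axes as they then stand; what a row does not reach is not made up. Full scale, the value 1, is 0.03 m for a shift and 6 degrees for a turn. A row lasts 1/10 s, in which the tool goes at most 50 mm and 8.59 degrees, less where a joint would pass 70% of its speed; a pose out of reach is approached as far as the arm can. A call with a number of a shift or a turn outside -1 to 1 is refused whole. A call with a gripper value outside its range is refused whole. The fingers move at their own pace and stop on an object; "newtons" is the grip in N (left out, the last holds). Time passes only in rows, so rows that do not move let the fingers close. It gives the time, the measured TCP pose, the force and the opening at its end, in the units of the state.
- manip.get_state(): the state, without advancing time (a new reading comes with each control period).
- manip.get_image(name): name is "scene" or "top"; returns (picture, depth): 384x512x3 uint8, red, green, blue; 384x512 float32, m along the optical axis (not along the pixel's ray), 0 where there is no reading.
- manip.camera_model(name): a dict with "mtx" (3x3 intrinsics, pixels), "R" (3x3) and "t" (3): a world point X has camera coordinates R X + t. Camera axes: x right, y down, z forward; pixel columns grow to the right and rows downward; lengths in m; the calibration is good to about 2 mm. A picture is of the moment at which its call begins. camera_model takes no time and is no camera call.
- manip.sign_off(): hands the job in, once; it reports no verdict.
Trained networks look in the newest picture that a camera, given by its name, has taken for a name from the list of things; names that differ only in an ending like _2 or _b are one class to them, and where a whole thing is asked for, a point or a joint stands for the part that bears it (a point fixed in the world has none). Each returns a list of dicts, best first, with "conf" (0 to 1); they miss things now and then, are a little off and sometimes report something else, mostly with a low value. They report only what shows in the picture. A call takes as long as a camera call. They do not tell look-alikes from the thing itself.
- manip.regions_of(camera, query): "mask" (384x512 bool, what is visible of it).
- manip.mark_of(camera, query): "location" ([x, y, z] in m, in the coordinates of the camera as it stood for that picture, good to about 4 mm: a listed point, or the origin of a listed thing).
The state is a dict: "clock": time; "qpos": joint angles; "qd": joint speeds; "effort": joint torques, N m; "position": TCP position; "ee_rot": TCP orientation; "contact_force": force on the tool from outside, world axes, zero at the start; "moment": the same for the moment, N m; "width": finger opening in m.
Only numpy, scipy, OpenCV 4.12 (cv2) and the standard library are available. Lean on these libraries where they do the work, as an engineer would, in place of code of your own. Each camera call takes 0.05 s, during which the arm holds its last target.

### The job

The fittings have come off the motorcycle tank for painting: lay each of the two caps and two brackets on the board whose black outline matches it in shape and size, standing as it stands now (grip or lug up), flat on the board, centred in the outline, and the brackets lined up with theirs (either way round). Leave the tape roll and the paint jar where they are.

Things in the scene. Friction and masses are not known exactly. Their poses are not given: they have to be found in the camera images.
- fuel_cap_center (a point): fuel cap, the larger cap, turned from steel: a flat round flange 60 mm in diameter and 12 mm thick, with a plain round grip 40 mm in diameter on top, 32 mm high in all; stands flange down on the table. The point is on its axis half-way up (16 mm); z is up its axis
- oil_cap_center (a point): oil cap, the smaller cap, turned from steel: a flat round flange 40 mm in diameter and 12 mm thick, with a plain round grip 26 mm in diameter on top, 32 mm high in all; stands flange down on the table. The point is on its axis half-way up (16 mm); z is up its axis
- long_bracket_center (a point): long mounting bracket, steel, an upside-down T: a flat foot plate 110 mm long (its x), 34 mm wide (its y) and 5 mm thick with a dark bolt hole near each end, and in the middle an upright lug 36 mm long (x), 10 mm thick (y), standing up to 32 mm in all; lies foot down on the table. It looks the same turned by half a turn. The point is at its centre, half-way up (16 mm); z is up
- short_bracket_center (a point): short mounting bracket, steel, an upside-down T: a flat foot plate 66 mm long (its x), 34 mm wide (its y) and 5 mm thick with a dark bolt hole near each end, and in the middle an upright lug 36 mm long (x), 10 mm thick (y), standing up to 32 mm in all; lies foot down on the table. It looks the same turned by half a turn. The point is at its centre, half-way up (16 mm); z is up
- pad_fuel_mark (a point): board for the fuel cap: fixed plywood board 140 mm (its x) by 80 mm (y) and 6 mm thick on the table, with a black outline 5 mm wide in its middle: the larger circle, 64 mm inside the line. The point is at the middle of the outline on the board's top face, 6 mm above the table; z is up
- pad_oil_mark (a point): board for the oil cap: fixed plywood board 140 mm (its x) by 80 mm (y) and 6 mm thick on the table, with a black outline 5 mm wide in its middle: the smaller circle, 44 mm inside the line. The point is at the middle of the outline on the board's top face, 6 mm above the table; z is up
- pad_long_mark (a point): board for the long bracket: fixed plywood board 140 mm (its x) by 80 mm (y) and 6 mm thick on the table, with a black outline 5 mm wide in its middle: the longer rectangle, 114 by 38 mm inside the line, its long side along x. The point is at the middle of the outline on the board's top face, 6 mm above the table; z is up
- pad_short_mark (a point): board for the short bracket: fixed plywood board 140 mm (its x) by 80 mm (y) and 6 mm thick on the table, with a black outline 5 mm wide in its middle: the shorter rectangle, 70 by 38 mm inside the line, its long side along x. The point is at the middle of the outline on the board's top face, 6 mm above the table; z is up
- tape_roll: bystander: yellow roll of masking tape lying flat beyond the boards, 104 mm across, 25 mm high; origin at the centre of its underside
- paint_jar: bystander: closed jar standing to the right of the work (towards -y), 66 mm across, 85 mm high; origin at the centre of its underside
There are look-alikes about, which are no part of the job. Leave any orange or yellow look-alike of the part that bears oil_cap_center alone.

How it is judged:
By the outcome, as a careful person would: the job done as asked, in the order asked, and still so for the second after the job is handed in, with the robot touching nothing.
It also fails if it takes over 102 s, if anything falls off the work surface, if the arm or the gripper's body presses on something with over 40 N, if the wrist force passes 120 N, or if a joint passes its speed limit or range.

## Working session

There is one attempt and no reset: what is moved stays moved. The work goes in short steps, Python scripts to look and compute and a tool call to move; the robot and the scene stay as the last step left them, time stands still between calls to the robot, and variables do not carry over. Pictures are saved under pics/ and viewed, and the job is handed in when it is done.

Besides the shell and the picture viewer there is one more tool, called after "Request:" as a command line: name --pt "numbers of a row" for each row, then --argument value for the rest. play_rows: Moves the arm, as the interface text tells. Its arguments: {"type":"object","properties":{"steps":{"type":"array","items":{"type":"array","items":{"type":"number"}}},"newtons":{"type":"number"}},"required":["steps"]}

```bash
mkdir -p pics; ls; python3 - <<'E'
from rig import manip
import cv2,numpy as np
print(manip.get_state())
for n in("scene","top"):
    im,d=manip.get_image(n); np.savez(f'{n}0.npz',im=im,d=d)
    cv2.imwrite(f'pics/{n}0.png',cv2.resize(im[:,:,::-1],(800,600),interpolation=cv2.INTER_CUBIC))
    print(n,manip.camera_model(n))
E
```

```text
pics
{'clock': 0.0, 'qpos': array([ 1.08499746e+00,  2.76607189e-01,  1.50616801e+00, -9.32524638e-06,
        1.36067287e+00, -1.20988248e-01]), 'qd': array([ 1.31447494e-03,  1.32614600e-03, -1.56586317e-03, -5.59310105e-05,
       -1.28935862e-03,  1.04761770e-03]), 'effort': array([ 1.22489717e-03, -4.16773117e+01, -2.45809346e+01, -3.91421836e-04,
        1.06375921e-02, -5.81654362e-06]), 'position': array([0.20495622, 0.53680136, 0.30301873]), 'ee_rot': array([ 0.69518296,  0.12763826,  0.69556877, -0.12889225]), 'contact_force': array([-0.15981014, -0.77385199, -0.1042248 ]), 'moment': array([-0.03629734,  0.06467547,  0.00027466]), 'width': 0.08511280831570658}
scene {'mtx': array([[411.30183915,   0.        , 258.49556719],
       [  0.        , 411.30183915, 186.69741675],
       [  0.        ,   0.        ,   1.        ]]), 'R': array([[-0.77843459,  0.62735483, -0.02157542],
       [ 0.38453711,  0.44941103, -0.80632558],
       [-0.49615602, -0.63596827, -0.59107831]]), 't': array([ 0.46295062, -0.15666953,  1.33605797])}
top {'mtx': array([[470.1228328 ,   0.        , 251.53353051],
       [  0.        , 470.1228328 , 188.3259983 ],
       [  0.        ,   0.        ,   1.        ]]), 'R': array([[-0.00958537, -0.9998934 ,  0.01101372],
       [-0.99770055,  0.00882415, -0.06719931],
       [ 0.06709496, -0.01163252, -0.99767878]]), 't': array([-0.04107832,  0.55536642,  1.23297573])}
```

View pics/top0.png

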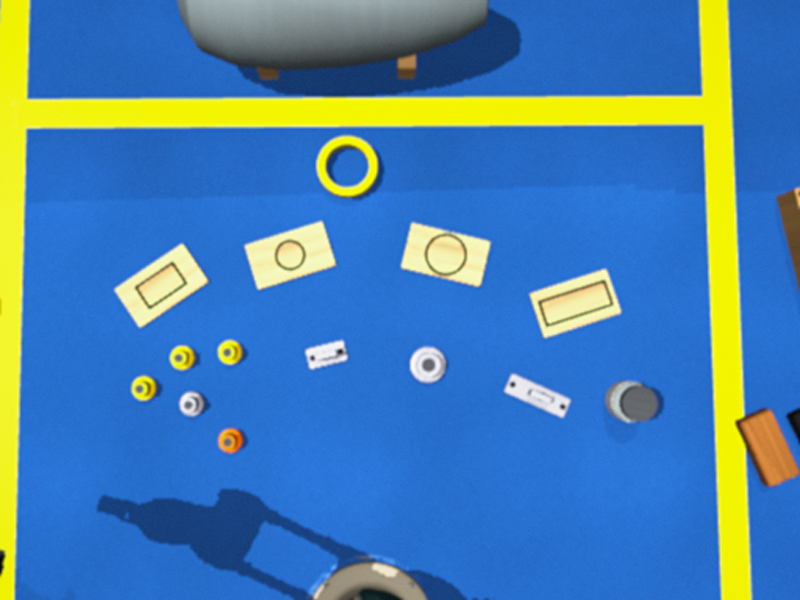

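View pics/scene0.png

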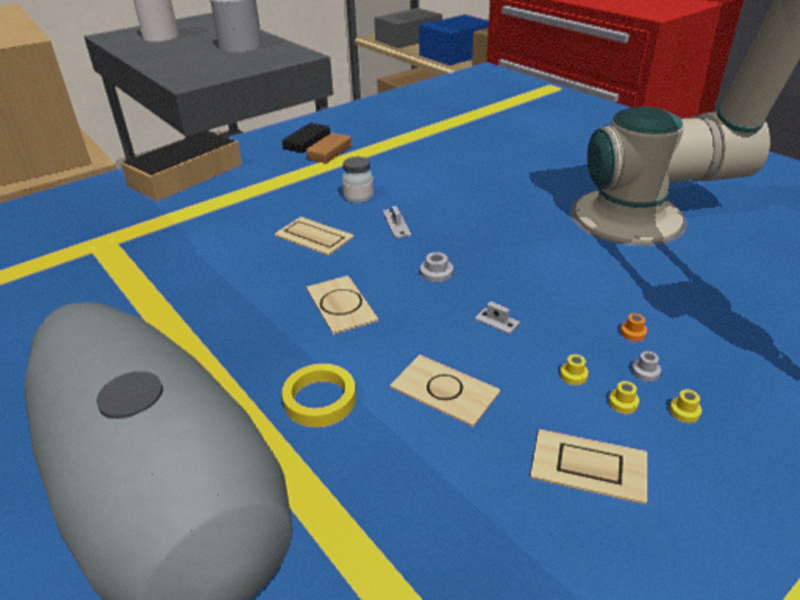

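The top view (800x600 pixels) shows:
- **Boards:** short rectangle (160,285), small circle (290,255), large circle (445,255), long rectangle (575,302).
- **Parts:** short bracket (326,355), fuel cap (428,365), long bracket (537,396).
- **Oil cap candidates:** yellow at (144,388), (182,357) and (230,352), orange at (230,440), bare steel grey at (192,404). The grey one is steel and not orange or yellow, so it fits. I'll confirm it in a crop.

```bash
cat > h.py <<'E'
from rig import manip
import cv2,numpy as np
def cam(n): 
    m=manip.camera_model(n); return m['mtx'],m['R'],m['t']
def pix2w(n,uv,z):
    K,R,t=cam(n); uv=np.atleast_2d(np.asarray(uv,float))
    r=np.c_[uv,np.ones(len(uv))]@np.linalg.inv(K).T@R   # R^T K^-1 p
    C=-R.T@t
    s=(np.broadcast_to(z,(len(uv),))-C[2])/r[:,2]
    return C+r*s[:,None]
def w2pix(n,X):
    K,R,t=cam(n); c=np.atleast_2d(X)@R.T+t; p=c@K.T; return p[:,:2]/p[:,2:]
def rect(im,n,c,z,half=.08,res=.0005,ang=0):
    """orthorectified patch at height z; col=+x', row=+y'"""
    k=np.arange(-half,half,res); X,Y=np.meshgrid(k,k)
    ca,sa=np.cos(ang),np.sin(ang)
    P=np.stack([c[0]+ca*X-sa*Y,c[1]+sa*X+ca*Y,np.full_like(X,z)],-1).reshape(-1,3)
    uv=w2pix(n,P).astype(np.float32).reshape(X.shape+(2,))
    return cv2.remap(im,uv[...,0],uv[...,1],cv2.INTER_CUBIC),k
E
python3 - <<'E'
from h import *
d=np.load('top0.npz');im=d['im']
c=im[215:300,80:170]
cv2.imwrite('pics/cropoil.png',cv2.resize(c[:,:,::-1],None,fx=6,fy=6,interpolation=cv2.INTER_CUBIC))
K,R,t=cam('top'); K2,R2,t2=cam('scene')
for q in['fuel_cap_center','oil_cap_center','long_bracket_center','short_bracket_center','pad_fuel_mark','pad_oil_mark','pad_long_mark','pad_short_mark','tape_roll','paint_jar']:
    for n,(KK,RR,tt) in(('top',(K,R,t)),('scene',(K2,R2,t2))):
        r=manip.mark_of(n,q)
        print(q,n,[(round(a['conf'],2),np.round(RR.T@(np.array(a['location'])-tt),3).tolist()) for a in r[:5]])
E
```

```text
fuel_cap_center top [(0.89, [0.437, -0.103, 0.018])]
fuel_cap_center scene [(0.88, [0.437, -0.104, 0.02])]
oil_cap_center top [(0.75, [0.372, 0.3, 0.017]), (0.75, [0.309, 0.23, 0.014]), (0.68, [0.396, 0.382, 0.012]), (0.53, [0.466, 0.232, 0.014]), (0.52, [0.451, 0.315, 0.012])]
oil_cap_center scene [(0.79, [0.376, 0.301, 0.015]), (0.71, [0.451, 0.314, 0.019]), (0.67, [0.314, 0.234, 0.017]), (0.63, [0.459, 0.234, 0.017]), (0.57, [0.4, 0.377, 0.014])]
long_bracket_center top [(0.76, [0.382, -0.296, 0.016])]
long_bracket_center scene [(0.67, [0.781, 0.036, 0.0]), (0.62, [0.379, -0.286, 0.015])]
short_bracket_center top [(0.65, [0.454, 0.067, 0.011])]
short_bracket_center scene [(0.63, [0.625, 0.133, 0.006])]
pad_fuel_mark top [(0.89, [0.622, -0.135, 0.004])]
pad_fuel_mark scene [(0.83, [0.621, -0.133, 0.006])]
pad_oil_mark top [(0.84, [0.626, 0.128, 0.005]), (0.55, [0.575, 0.354, 0.005])]
pad_oil_mark scene [(0.66, [0.625, 0.134, 0.005])]
pad_long_mark top [(0.56, [0.538, -0.359, 0.009])]
pad_long_mark scene [(0.85, [0.538, -0.364, 0.008])]
pad_short_mark top [(0.76, [0.577, 0.352, 0.005])]
pad_short_mark scene [(0.65, [0.574, 0.355, 0.009]), (0.65, [0.376, -0.436, 0.0])]
tape_roll top [(0.75, [0.779, 0.034, 0.001])]
tape_roll scene [(0.67, [0.779, 0.033, -0.0]), (0.34, [0.576, 0.353, 0.007])]
paint_jar top [(0.79, [0.373, -0.437, -0.001])]
paint_jar scene [(0.89, [0.373, -0.438, -0.0])]
```

View pics/cropoil.png

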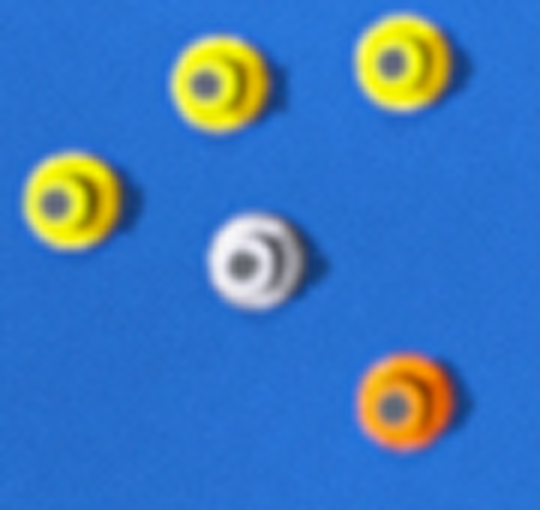

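The crop confirms a single grey steel cap at crop pixel (256,262), which is about (0.372, 0.300) m. The other four are yellow or orange. Next I'll fit precise poses.

```bash
cat >> h.py <<'E'
def biggest(m,k,near=True):
    nl,lab,st,ce=cv2.connectedComponentsWithStats(m.astype(np.uint8))
    # component of reasonable size nearest centre
    h=len(k)/2
    best=min((i for i in range(1,nl) if st[i,4]>300),key=lambda i:np.hypot(*(ce[i]-h)),default=None)
    return None if best is None else lab==best
def outline(im,n,c,z=.006,half=.072):
    P,k=rect(im,n,c,z,half); g=P.astype(int)
    m=(g.max(2)<110)
    cs=m.astype(np.uint8)
    cn,_=cv2.findContours(cs,cv2.RETR_EXTERNAL,cv2.CHAIN_APPROX_NONE)
    q=max(cn,key=cv2.contourArea)
    hull=cv2.convexHull(q)
    (u,v),(w,hh),a=cv2.minAreaRect(hull)
    res=k[1]-k[0]
    M=cv2.moments(hull); mu,mv=M['m10']/M['m00'],M['m01']/M['m00']
    if w<hh: a+=90; w,hh=hh,w
    a=(a+90)%180-90
    return (c[0]+k[0]+mu*res,c[1]+k[0]+mv*res),(w*res,hh*res),a,(c[0]+k[0]+u*res,c[1]+k[0]+v*res)
def part(im,n,c,z,half=.07):
    """white/grey part on blue: convex hull; flange plane z"""
    P,k=rect(im,n,c,z,half); g=P.astype(int)
    m=(g[...,2]-g[...,0]<60)
    cn,_=cv2.findContours(m.astype(np.uint8),cv2.RETR_EXTERNAL,cv2.CHAIN_APPROX_NONE)
    q=max(cn,key=cv2.contourArea); hull=cv2.convexHull(q)
    (u,v),(w,hh),a=cv2.minAreaRect(hull); res=k[1]-k[0]
    if w<hh: a+=90; w,hh=hh,w
    a=(a+90)%180-90
    M=cv2.moments(hull); mu,mv=M['m10']/M['m00'],M['m01']/M['m00']
    return (c[0]+k[0]+mu*res,c[1]+k[0]+mv*res),(w*res,hh*res),a,(c[0]+k[0]+u*res,c[1]+k[0]+v*res),P,m
E
python3 - <<'E'
from h import *
T={n:np.load(f'{n}0.npz')['im'] for n in('top','scene')}
np.set_printoptions(precision=4,suppress=True)
for q,c in dict(fuel=(.622,-.134),oil=(.626,.131),long=(.538,-.362),short=(.576,.353)).items():
    for n in T: 
        o=outline(T[n],n,c); print('pad',q,n,*[np.round(x,4) for x in o])
tiles=[]
for q,(c,z) in dict(fuel=((.437,-.103),.012),oil=((.374,.3),.012),long=((.381,-.292),.005),short=((.454,.067),.005)).items():
    for n in T:
        o=part(T[n],n,c,z,.07 if q=='long' else .045); print('part',q,n,*[np.round(x,4) for x in o[:4]])
        P=o[4].copy(); P[~o[5]]//=2; tiles.append(cv2.resize(P,(200,200)))
cv2.imwrite('pics/parts.png',np.vstack([np.hstack(tiles[:4]),np.hstack(tiles[4:])])[:,:,::-1])
E
```

```text
Traceback (most recent call last):
  File "h.py", line 31, in outline
    q=max(cn,key=cv2.contourArea)
ValueError: max() iterable argument is empty
```

```bash
sed -i 's/    m=(g.max(2)<110)/    m=(g.max(2)<0.72*np.median(g.max(2)[len(k)\/\/2-20:len(k)\/\/2+20,len(k)\/\/2-20:len(k)\/\/2+20]))\&(g[...,2]-g[...,0]<40)/' h.py
sed -i 's/^    cs=m.astype(np.uint8)/    outline.dbg=(P,m); cs=m.astype(np.uint8)/' h.py
python3 - <<'E'
from h import *
T={n:np.load(f'{n}0.npz')['im'] for n in('top','scene')}
tiles=[]
for q,c in dict(fuel=(.622,-.134),oil=(.626,.131),long=(.538,-.362),short=(.576,.353)).items():
    for n in T: 
        o=outline(T[n],n,c); print('pad',q,n,*[np.round(x,4) for x in o])
        P,m=outline.dbg; P=P.copy(); P[m]=(255,0,255); tiles.append(cv2.resize(P,(180,180)))
for q,(c,z) in dict(fuel=((.437,-.103),.012),oil=((.374,.3),.012),long=((.381,-.292),.005),short=((.454,.067),.005)).items():
    for n in T:
        o=part(T[n],n,c,z,.07 if q=='long' else .045); print('part',q,n,*[np.round(x,4) for x in o[:4]])
        P=o[4].copy(); P[~o[5]]//=2; tiles.append(cv2.resize(P,(180,180)))
cv2.imwrite('pics/parts.png',cv2.resize(np.vstack([np.hstack(tiles[i:i+4]) for i in(0,4,8,12)]),(600,600))[:,:,::-1])
E
```

```text
pad fuel top [ 0.6254 -0.1373] [0.0723 0.0721] -65.2249 [ 0.6251 -0.1375]
pad fuel scene [ 0.6249 -0.1372] [0.0746 0.0693] -48.4336 [ 0.6266 -0.1361]
pad oil top [0.6265 0.1318] [0.0523 0.052 ] -45.0 [0.6266 0.1321]
pad oil scene [0.6253 0.1317] [0.054  0.0535] -90.0 [0.6253 0.132 ]
pad long top [ 0.5389 -0.3599] [0.124  0.0474] -72.646 [ 0.5389 -0.36  ]
pad long scene [ 0.5406 -0.3489] [0.1312 0.0474] -56.3099 [ 0.551  -0.3533]
pad short top [0.5758 0.3532] [0.0798 0.0477] -55.9634 [0.5758 0.353 ]
pad short scene [0.5748 0.3536] [0.0806 0.0492] -55.9634 [0.5747 0.3536]
part fuel top [ 0.4358 -0.1037] [0.0615 0.059 ] -90.0 [ 0.4355 -0.1037]
part fuel scene [ 0.4343 -0.1047] [0.0983 0.0612] 45.0 [ 0.4326 -0.1061]
part oil top [0.3738 0.2961] [0.042  0.0395] -90.0 [0.3738 0.296 ]
part oil scene [0.3716 0.2976] [0.0716 0.0416] 21.2505 [0.3696 0.297 ]
part long top [ 0.3813 -0.2906] [0.1113 0.0355] 65.4623 [ 0.3812 -0.2907]
part long scene [ 0.3804 -0.2929] [0.1327 0.0374] 65.4328 [ 0.3798 -0.2953]
part short top [0.4544 0.0694] [0.0681 0.0358] -76.293 [0.4545 0.0693]
part short scene [0.4486 0.0662] [0.0726 0.0606] -76.7989 [0.4459 0.0675]
```

View pics/parts.png

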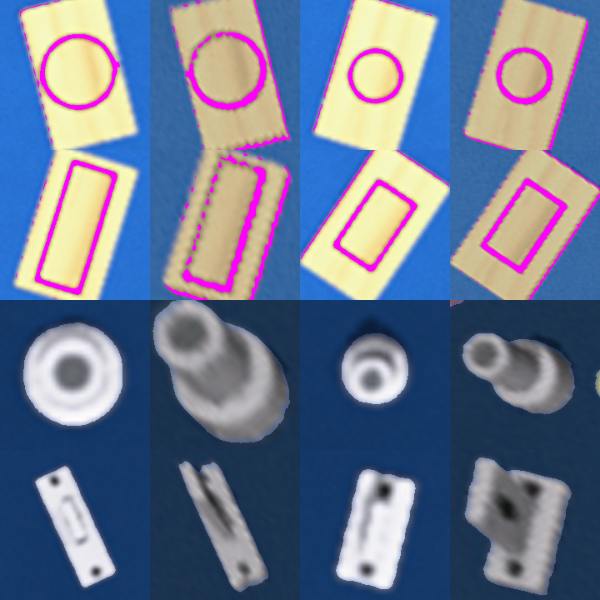

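The top masks fit cleanly, and the two cameras agree on the boards to about 1 mm. I'll cross-check the cap centres with the dark spots on the grip tops, and check the calibration offset.

```bash
python3 - <<'E'
from h import *
T={n:np.load(f'{n}0.npz') for n in('top','scene')}
for q,c in dict(fuel=(.4358,-.1037),oil=(.3738,.297)).items():
    for n in T:
        P,k=rect(T[n]['im'],n,c,.032,.03,.0005); g=P.max(2).astype(int)
        s=0.008 if q=='oil' else .013
        X,Y=np.meshgrid(k,k); 
        m=(g<150)&(np.hypot(X,Y)<s*1.3)
        mm=biggest(m,k)
        y,x=np.nonzero(mm) if mm is not None else ([0],[0])
        print(q,n,c[0]+k[0]+np.mean(x)*.0005,c[1]+k[0]+np.mean(y)*.0005,m.sum())
        cv2.imwrite(f'pics/g_{q}_{n}.png',cv2.resize(P[:,:,::-1],(200,200)))
# depth check
for n in T:
    d=T[n]['d']
    for c in((.4358,-.1037,.032),(.3738,.297,.032),(.5,-.2,0),(.5,.2,0)):
        u,v=w2pix(n,c)[0]; K,R,t=cam(n)
        dd=np.median(d[int(v)-1:int(v)+2,int(u)-1:int(u)+2]); p=np.linalg.inv(K)@[u,v,1]*dd
        print(n,c,np.round(R.T@(p-t),4))
E
cd pics; python3 -c "
import cv2,numpy as np
cv2.imwrite('g.png',np.hstack([cv2.imread(f'g_{q}_{n}.png') for q in('fuel','oil') for n in('top','scene')]))"
```

```text
fuel top 0.4358764006791172 -0.103413921901528 1178
fuel scene 0.4343683827353095 -0.10513031721268849 1923
oil top 0.37337632398753895 0.29765109034267917 321
oil scene 0.37163255269320844 0.29775 861
top (0.4358, -0.1037, 0.032) [ 0.4358 -0.1036  0.033 ]
top (0.3738, 0.297, 0.032) [0.3739 0.2968 0.0328]
top (0.5, -0.2, 0) [ 0.5    -0.2001 -0.0006]
top (0.5, 0.2, 0) [0.5 0.2 0. ]
scene (0.4358, -0.1037, 0.032) [ 0.4392 -0.0999  0.0354]
scene (0.3738, 0.297, 0.032) [0.3763 0.2982 0.0343]
scene (0.5, -0.2, 0) [ 0.501  -0.1985  0.0012]
scene (0.5, 0.2, 0) [5.002e-01 2.001e-01 2.000e-04]
```

View pics/g.png

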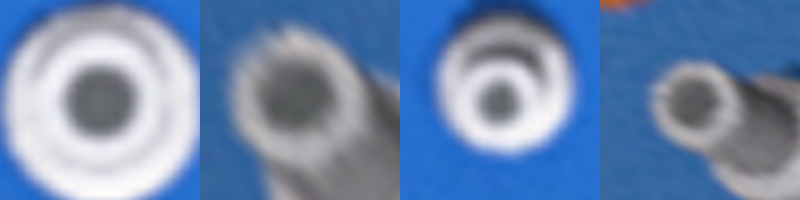

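Taking the oil cap at (0.3735, 0.297) first. I'll move above it with the jaws partly closed.

Request:
play_rows --pt "0.45 0 -0.3 0.45 0" --pt "0.45 0 -0.607 0.9 0" --pt "0.45 0 -0.607 0.9 0" --pt "0.45 0 -0.607 0.9 0" --pt "0.45 0 -0.607 0.9 0" --pt "0.45 0 -0.607 0.9 0" --pt "0.45 0 -0.607 0.9 0" --pt "0.45 0 -0.607 0.9 0" --pt "0.45 0.5 -0.607 0.9 0" --pt "0.45 1 -0.3 0.45 0" --pt "0.45 1 0 0 0" --pt "0.45 1 0 0 0" --pt "0.45 0.5 0 0 0" --pt "0.45 0 0 0 0" --pt "0.45 0 0 0 0" --newtons 40

```text
clock: 2.6
position: [0.3741, 0.2971, 0.1843]
ee_rot: [0.695, 0.128, 0.695, -0.128]
contact_force: [0.6, 0.7, 0.0]
width: 0.0471
```

```bash
cat >> h.py <<'E'
from scipy.spatial.transform import Rotation as Ro
def st(target=None,yaw=None):
    s=manip.get_state(); q=s['ee_rot']; R=Ro.from_quat([q[1],q[2],q[3],q[0]]).as_matrix()
    print('t',round(s['clock'],2),'pos',np.round(s['position'],4),'yaw',round(np.degrees(np.arctan2(R[1,1],R[0,1])),2),'xaxis',np.round(R[:,0],4),'w',round(s['width'],4),'F',np.round(s['contact_force'],1),'q6',round(s['qpos'][5],2))
    if target is not None:
        d=R.T@(np.asarray(target)-s['position']); print('need tool xyz (units of .03):',np.round(d/.03,3),' mm',np.round(d*1e3,1))
    return s,R
E
python3 - <<'E'
from h import *
st((.3735,.297,.12))
im,d=manip.get_image('scene'); np.savez('s1.npz',im=im,d=d)
u,v=w2pix('scene',(.3735,.297,.1))[0]; print(u,v)
u0,v0=int(u)-64,int(v)-64
cv2.imwrite('pics/s1.png',cv2.resize(im[max(v0,0):v0+128,u0:u0+128][:,:,::-1],None,fx=4.6,fy=4.6,interpolation=cv2.INTER_CUBIC))
E
```

```text
t 2.6 pos [0.3741 0.2971 0.1843] yaw 69.08 xaxis [ 4.e-04 -1.e-04 -1.e+00] w 0.0471 F [0.6 0.7 0. ] q6 -0.68
need tool xyz (units of .03): [ 2.143 -0.01  -0.017]  mm [64.3 -0.3 -0.5]
420.8616507902838 204.82953019743255
```

View pics/s1.png

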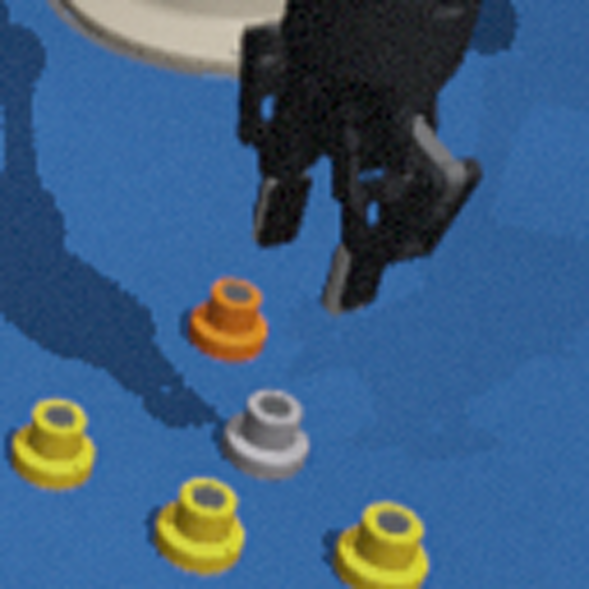

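The picture shows the open jaws above the grey cap. The fingertips are at crop (335,305) and (270,240), the cap at (265,430). I'll get the tip height from depth.

```bash
python3 - <<'E'
from h import *
z=np.load('s1.npz'); d=z['d']; K,R,t=cam('scene')
v,u=np.mgrid[150:215,400:450]
dd=d[v,u]; p=np.stack([u,v,np.ones_like(u)],-1)@np.linalg.inv(K).T*dd[...,None]; W=(p-t)@R
r=np.hypot(W[...,0]-.374,W[...,1]-.297)
m=(r<.05)&(W[...,2]>.06)&(dd>0)
yv=(W[...,0]-.374)*.357+(W[...,1]-.297)*.934
for s in(-1,1):
    k=m&(yv*s>0); print(s,k.sum(),np.percentile(W[...,2][k],[0,1,3,10]), np.percentile(abs(yv[k]),[1,50,99]))
E
```

```text
-1 512 [0.11613321 0.11815286 0.12130526 0.12939273] [0.00072546 0.0238688  0.0491753 ]
1 967 [0.11528602 0.12245043 0.12774139 0.14302458] [0.00315236 0.02928328 0.04807664]
```

The tip is about 67 mm ahead of the TCP at this opening, so about 71 mm at 26 mm. I'll descend to TCP z of about 0.085, so the tips clear the 12 mm flange, and grip.

Request:
play_rows --pt "0.45 0.7 -0.01 -0.02 0" --pt "0.45 0.9 0 0 0" --pt "0.45 0.8 0 0 0" --pt "0.45 0.6 0 0 0" --pt "0.45 0.3 0 0 0" --pt "0.45 0 0 0 0" --pt "0.8 0 0 0 0" --pt "0.8 0 0 0 0" --pt "0.8 0 0 0 0" --pt "0.8 0 0 0 0" --pt "0.8 0 0 0 0" --pt "0.8 0 0 0 0" --newtons 40

```text
clock: 3.85
position: [0.374, 0.2981, 0.0863]
ee_rot: [0.696, 0.129, 0.695, -0.127]
contact_force: [-0.1, -0.2, 6.9]
width: 0.0247
```

```bash
python3 - <<'E'
from h import *
st()
im,d=manip.get_image('scene'); np.savez('s2.npz',im=im,d=d)
u0,v0=356,140
cv2.imwrite('pics/s2.png',cv2.resize(im[v0:v0+128,u0:u0+128][:,:,::-1],None,fx=4.6,fy=4.6,interpolation=cv2.INTER_CUBIC))
E
```

```text
t 3.85 pos [0.374  0.2981 0.0863] yaw 69.1 xaxis [ 0.0028  0.0017 -1.    ] w 0.0247 F [-0.1 -0.2  6.9] q6 -0.68
```

View pics/s2.png

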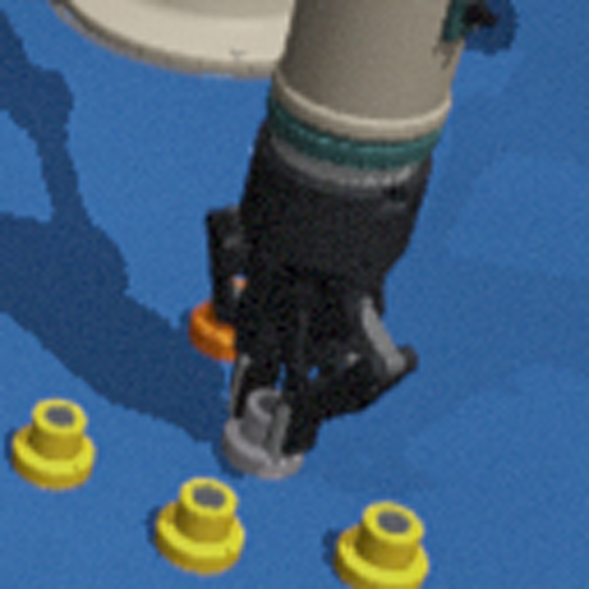

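Gripped, width 24.7 mm, cap between the pads in the picture. I'll lift and carry it to the small-circle board.

Request:
play_rows --pt "0.8 -0.3 0 0 0" --pt "0.8 -0.8 0 0 0" --pt "0.8 -0.9 0 0 0" --pt "0.8 -0.6 -0.1 0.44 0" --pt "0.8 0 -0.2 0.9 0" --pt "0.8 0 -0.2 0.9 0" --pt "0.8 0 -0.2 0.9 0" --pt "0.8 0 -0.2 0.9 0" --pt "0.8 0 -0.2 0.9 0" --pt "0.8 0 -0.2 0.9 0" --pt "0.8 0 -0.2 0.9 0" --pt "0.8 0 -0.2 0.9 0" --pt "0.8 0 -0.2 0.9 0" --pt "0.8 0 -0.2 0.9 0" --pt "0.8 0 -0.06 0.4 0" --pt "0.8 0 0 0 0" --pt "0.8 0 0 0 0" --newtons 60

```text
clock: 5.6
position: [0.6245, 0.1321, 0.1627]
ee_rot: [0.695, 0.128, 0.696, -0.128]
contact_force: [-0.7, 0.4, -1.5]
width: 0.0241
```

```bash
python3 - <<'E'
from h import *
st((.6267,.1323,.0925))
E
```

```text
t 5.6 pos [0.6245 0.1321 0.1627] yaw 69.09 xaxis [-2.1e-03  5.0e-04 -1.0e+00] w 0.0241 F [-0.7  0.4 -1.5] q6 -1.11
need tool xyz (units of .03): [2.341 0.032 0.071]  mm [70.2  1.   2.1]
```

Request:
play_rows --pt "0.8 0.5 0.03 0.07 0" --pt "0.8 0.7 0 0 0" --pt "0.8 0.6 0 0 0" --pt "0.8 0.3 0 0 0" --pt "0.8 0.1 0 0 0" --pt "0.8 0 0 0 0" --pt "0.8 0 0 0 0"

```text
clock: 6.3
position: [0.6285, 0.132, 0.0977]
ee_rot: [0.696, 0.128, 0.695, -0.128]
contact_force: [-0.3, 0.1, -0.6]
width: 0.0239
```

```bash
python3 - <<'E'
from h import *
st((.6267,.1323,.0925))
E
```

```text
t 6.3 pos [0.6285 0.132  0.0977] yaw 69.11 xaxis [ 1.5e-03  3.0e-04 -1.0e+00] w 0.0239 F [-0.3  0.1 -0.6] q6 -1.11
need tool xyz (units of .03): [ 0.172 -0.012 -0.059]  mm [ 5.2 -0.4 -1.8]
```

Request:
play_rows --pt "0.8 0.08 0 -0.03 0" --pt "0.8 0.05 0 0 0" --pt "0.8 0 0 0 0"

```text
clock: 6.6
position: [0.6272, 0.1321, 0.0931]
ee_rot: [0.695, 0.128, 0.695, -0.128]
contact_force: [-0.3, -0.3, -0.7]
width: 0.0243
```

```bash
python3 - <<'E'
from h import *
for i in range(3):
    st((.6267,.1323,.0925)); im,d=manip.get_image('scene')
np.savez('s3.npz',im=im,d=d)
u,v=w2pix('scene',(.6265,.132,.03))[0]; u0,v0=int(u)-64,int(v)-64
cv2.imwrite('pics/s3.png',cv2.resize(im[v0:v0+128,u0:u0+128][:,:,::-1],None,fx=4.6,fy=4.6,interpolation=cv2.INTER_CUBIC))
E
```

```text
t 6.6 pos [0.6272 0.1321 0.0931] yaw 69.1 xaxis [ 2.e-04  1.e-04 -1.e+00] w 0.0243 F [-0.3 -0.3 -0.7] q6 -1.11
need tool xyz (units of .03): [ 0.021  0.002 -0.017]  mm [ 0.6  0.  -0.5]
t 6.65 pos [0.6272 0.1321 0.0931] yaw 69.1 xaxis [ 2.e-04  1.e-04 -1.e+00] w 0.0239 F [-0.5 -0.7 -0.4] q6 -1.11
need tool xyz (units of .03): [ 0.022  0.002 -0.019]  mm [ 0.6  0.  -0.6]
t 6.7 pos [0.6273 0.1321 0.0932] yaw 69.09 xaxis [ 3.e-04  1.e-04 -1.e+00] w 0.0241 F [-0.2  0.9 -1. ] q6 -1.11
need tool xyz (units of .03): [ 0.022  0.001 -0.02 ]  mm [ 0.7  0.  -0.6]
```

View pics/s3.png

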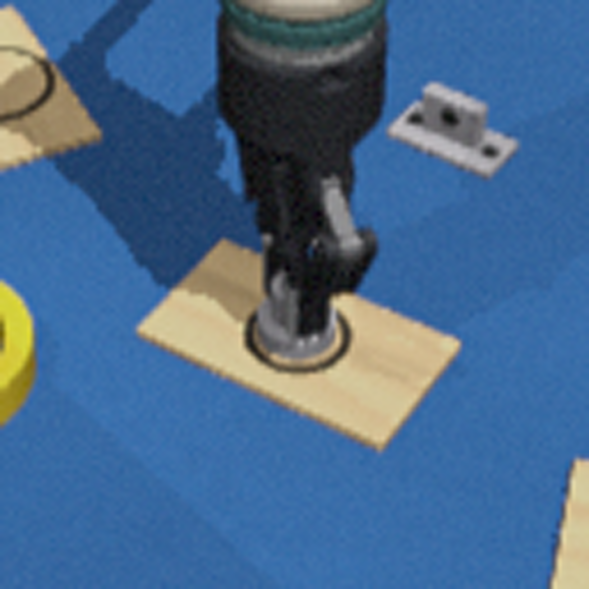

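Pose readings settle well, and the earlier scatter was lag. The cap hovers inside the circle. I'll lower the last millimetre or so gently.

Request:
play_rows --pt "0.8 0.03 0 -0.02 0" --pt "0.8 0.02 0 0 0" --pt "0.8 0 0 0 0" --pt "0.8 0 0 0 0"

```text
clock: 7.15
position: [0.627, 0.1322, 0.0924]
ee_rot: [0.696, 0.128, 0.695, -0.128]
contact_force: [-0.8, -1.0, 6.2]
width: 0.0237
```

Request:
play_rows --pt "0.4 0 0 0 0" --pt "0.4 0 0 0 0" --pt "0.4 0 0 0 0" --pt "0.4 -0.3 0 0 0" --pt "0.4 -0.8 0 0 0" --pt "0.3 -0.9 0 0 0" --pt "0.3 -0.9 -0.4 -0.1 0" --pt "0.3 0 -0.9 -0.3 0" --pt "0.3 0 -0.9 -0.3 0" --pt "0.3 0 -0.9 -0.3 0" --pt "0.3 0 -0.9 -0.3 0" --pt "0.3 0 -0.9 -0.3 0" --pt "0.3 0 -0.9 -0.3 0" --pt "0.3 0 -0.9 -0.3 0" --pt "0.3 0 -0.9 -0.3 0" --pt "0.3 0 -0.9 -0.3 0" --pt "0.3 0 -0.9 -0.3 0" --pt "0.3 0 -0.22 -0.05 0" --pt "0.3 0 0 0 0" --pt "0.3 0 0 0 0"

```text
clock: 9.15
position: [0.4362, -0.1033, 0.1789]
ee_rot: [0.696, 0.129, 0.695, -0.128]
contact_force: [-0.1, 0.5, -0.7]
width: 0.0596
```

```bash
python3 - <<'E'
from h import *
st((.4358,-.1037,.088))
im,d=manip.get_image('top'); np.savez('t1.npz',im=im,d=d)
c=(.6265,.132)
P,k=rect(im,'top',c,.006,.045,.0005)
cv2.imwrite('pics/t1.png',cv2.resize(P[:,:,::-1],(540,540)))
# part at flange z=.018
Q,k=rect(im,'top',c,.018,.045,.0005); g=Q.astype(int)
m=(g.min(2)>0)&(g[...,0]-g[...,2]<25)&(g.max(2)>100)&(abs(g[...,2]-g[...,0])<40)
mm=biggest(m,k); cn,_=cv2.findContours(mm.astype(np.uint8),0,1); h=cv2.convexHull(max(cn,key=cv2.contourArea))
M=cv2.moments(h); print('cap',c[0]+k[0]+M['m10']/M['m00']*.0005,c[1]+k[0]+M['m01']/M['m00']*.0005,cv2.minAreaRect(h)[1])
print(outline(im,'top',c))
E
```

```text
t 9.15 pos [ 0.4362 -0.1033  0.1789] yaw 69.07 xaxis [ 1.5e-03  2.0e-04 -1.0e+00] w 0.0596 F [-0.1  0.5 -0.7] q6 -1.59
need tool xyz (units of .03): [ 3.03  -0.018 -0.013]  mm [90.9 -0.6 -0.4]
cap 0.6264416908377409 0.13078000056873115 (85.31714630126953, 84.51551818847656)
((np.float64(0.622973214801966), np.float64(0.12672376409366876)), (np.float64(0.049700004577636764), np.float64(0.034700000762939484)), -36.86989974975586, (np.float64(0.6216100006103517), np.float64(0.1252300109863282)))
```

View pics/t1.png

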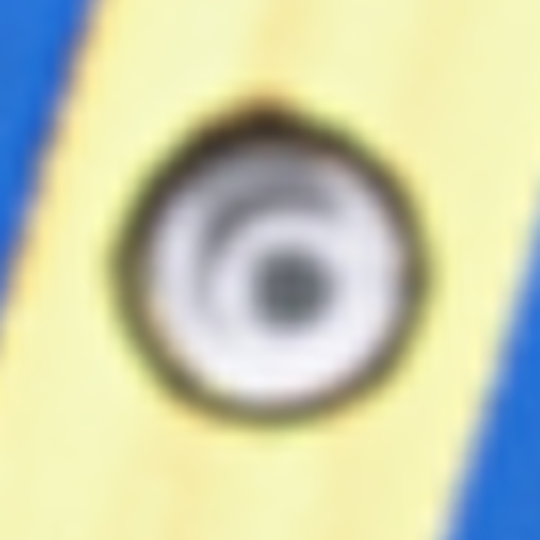

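The oil cap sits centred in the small circle (fit within about 1 mm). Now the fuel cap.

Request:
play_rows --pt "0.3 0.7 -0.02 -0.01 0" --pt "0.3 0.9 0 0 0" --pt "0.3 0.8 0 0 0" --pt "0.3 0.5 0 0 0" --pt "0.3 0.16 0 0 0" --pt "0.3 0 0 0 0" --pt "0.65 0 0 0 0" --pt "0.65 0 0 0 0" --pt "0.65 0 0 0 0" --pt "0.65 0 0 0 0" --pt "0.65 0 0 0 0" --pt "0.65 0 0 0 0" --newtons 60

```text
clock: 10.4
position: [0.4358, -0.104, 0.0879]
ee_rot: [0.696, 0.129, 0.694, -0.128]
contact_force: [0.2, 1.7, 5.5]
width: 0.0378
```

```bash
python3 - <<'E'
from h import *
st()
im,d=manip.get_image('scene')
u,v=w2pix('scene',(.4358,-.1037,.03))[0]; u0,v0=int(u)-64,int(v)-64
cv2.imwrite('pics/s4.png',cv2.resize(im[v0:v0+128,u0:u0+128][:,:,::-1],None,fx=4.6,fy=4.6,interpolation=cv2.INTER_CUBIC))
E
```

```text
t 10.4 pos [ 0.4358 -0.104   0.0879] yaw 69.07 xaxis [ 2.9e-03 -3.0e-04 -1.0e+00] w 0.0378 F [0.2 1.7 5.5] q6 -1.6
```

View pics/s4.png

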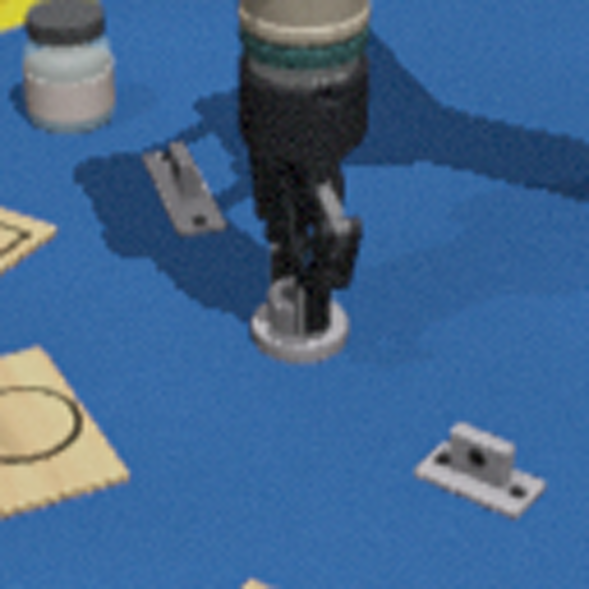

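Fuel cap gripped (37.8 mm). Lift and carry to the large-circle board.

Request:
play_rows --pt "0.65 -0.3 0 0 0" --pt "0.65 -0.8 0 0 0" --pt "0.65 -0.8 0 0 0" --pt "0.65 -0.5 0.1 0.5 0" --pt "0.65 0 0.17 0.9 0" --pt "0.65 0 0.17 0.9 0" --pt "0.65 0 0.17 0.9 0" --pt "0.65 0 0.17 0.9 0" --pt "0.65 0 0.17 0.9 0" --pt "0.65 0 0.17 0.9 0" --pt "0.65 0.3 0.09 0.4 0" --pt "0.65 0.7 0 0 0" --pt "0.65 0.6 0 0 0" --pt "0.65 0.3 0 0 0" --pt "0.65 0 0 0 0" --pt "0.65 0 0 0 0" --pt "0.65 0 0 0 0" --newtons 80

```text
clock: 12.15
position: [0.6249, -0.1378, 0.1028]
ee_rot: [0.696, 0.128, 0.695, -0.128]
contact_force: [0.8, -0.5, -1.5]
width: 0.0375
```

```bash
python3 - <<'E'
from h import *
st((.6253,-.1375,.0942))
E
```

```text
t 12.15 pos [ 0.6249 -0.1378  0.1028] yaw 69.1 xaxis [ 1.8e-03 -6.0e-04 -1.0e+00] w 0.0375 F [ 0.8 -0.5 -1.5] q6 -1.53
need tool xyz (units of .03): [0.286 0.013 0.009]  mm [8.6 0.4 0.3]
```

Request:
play_rows --pt "0.65 0.14 0.01 0.01 0" --pt "0.65 0.08 0 0 0" --pt "0.65 0.03 0 0 0" --pt "0.65 0 0 0 0" --pt "0.65 0 0 0 0"

```text
clock: 12.65
position: [0.6249, -0.1374, 0.0942]
ee_rot: [0.695, 0.128, 0.695, -0.128]
contact_force: [0.3, 0.3, -1.3]
width: 0.0372
```

Request:
play_rows --pt "0.65 0.03 0 0.01 0" --pt "0.65 0.02 0 0 0" --pt "0.65 0 0 0 0" --pt "0.65 0 0 0 0"

```text
clock: 13.05
position: [0.6249, -0.1374, 0.0941]
ee_rot: [0.695, 0.128, 0.695, -0.128]
contact_force: [-2.2, 1.3, 5.9]
width: 0.0371
```

Request:
play_rows --pt "0.3 0 0 0 0" --pt "0.3 0 0 0 0" --pt "0.3 0 0 0 0" --pt "0.3 -0.3 0 0 0" --pt "0.3 -0.8 0 0 0" --pt "0.5 -0.9 0 0 0" --pt "0.5 -1 -0.4 -0.3 0" --pt "0.5 0 -0.9 -0.68 0" --pt "0.5 0 -0.9 -0.68 0" --pt "0.5 0 -0.9 -0.68 0" --pt "0.5 0 -0.9 -0.68 0" --pt "0.5 0 -0.9 -0.68 0" --pt "0.5 0 -0.9 -0.68 0" --pt "0.5 0 -0.9 -0.68 0" --pt "0.5 0 -0.9 -0.68 0" --pt "0.5 0 -0.07 -0.02 0.6" --pt "0.5 0 0 0 1" --pt "0.5 0 0 0 1" --pt "0.5 0 0 0 1" --pt "0.5 0 0 0 1"

```text
clock: 15.05
position: [0.3817, -0.291, 0.1833]
ee_rot: [0.644, 0.292, 0.644, -0.292]
contact_force: [0.3, 0.1, 0.2]
width: 0.0431
```

Request:
play_rows --pt "0.5 0 0 0 1" --pt "0.5 0 0 0 1" --pt "0.5 0 0 0 1" --pt "0.5 0 0 0 1" --pt "0.5 0 0 0 1" --pt "0.5 0 0 0 1" --pt "0.5 0 0 0 1" --pt "0.5 0 0 0 1" --pt "0.5 0 0 0 1" --pt "0.5 0 0 0 1" --pt "0.5 0 0 0 1" --pt "0.5 0 0 0 0" --pt "0.5 0 0 0 0" --pt "0.5 0 0 0 0"

```text
clock: 16.45
position: [0.3816, -0.2909, 0.1829]
ee_rot: [0.383, 0.594, 0.383, -0.594]
contact_force: [-0.7, -0.2, 0.6]
width: 0.0427
```

```bash
python3 - <<'E'
from h import *
st((.3813,-.2906,.083))
im,d=manip.get_image('top'); np.savez('t2.npz',im=im,d=d)
P,k=rect(im,'top',(.6254,-.1373),.006,.05,.0005)
Q,k=rect(im,'top',(.6265,.132),.006,.05,.0005)
cv2.imwrite('pics/t2.png',np.hstack([cv2.resize(a[:,:,::-1],(390,390)) for a in(P,Q)]))
E
```

```text
t 16.45 pos [ 0.3816 -0.2909  0.1829] yaw -24.42 xaxis [ 3.e-04 -2.e-04 -1.e+00] w 0.0427 F [-0.7 -0.2  0.6] q6 -0.37
need tool xyz (units of .03): [ 3.33  -0.015 -0.004]  mm [99.9 -0.4 -0.1]
```

View pics/t2.png

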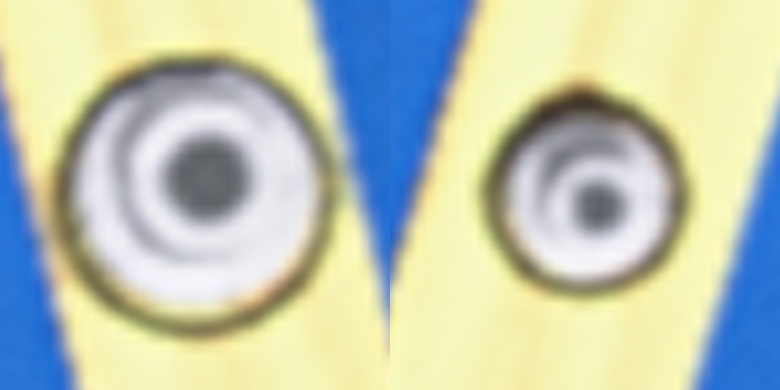

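```bash
cat >> h.py <<'E'
def disc(im,n,c,z,s):
    P,k=rect(im,n,c,z,.03,.0005); g=P.max(2).astype(int); X,Y=np.meshgrid(k,k)
    m=biggest((g<150)&(np.hypot(X,Y)<s*1.3),k); y,x=np.nonzero(m)
    return np.round([c[0]+k[0]+x.mean()*.0005,c[1]+k[0]+y.mean()*.0005],4)
E
python3 - <<'E'
from h import *
im=np.load('t2.npz')['im']
for n,i in(('top',im),('scene',manip.get_image('scene')[0])):
    print(n,'fuel',disc(i,n,(.6254,-.1373),.038,.011),'oil',disc(i,n,(.6265,.132),.038,.007))
E
```

```text
top fuel [ 0.6244 -0.1389] oil [0.6257 0.1306]
scene fuel [ 0.6237 -0.1396] oil [0.6251 0.131 ]
```

```bash
cat >> h.py <<'E'
from scipy.optimize import least_squares
def circ(im,n,c,z,r,pol,rng=.005,excl=None):
    """edge circle fit at plane z near radius r; pol=+1: brighter outside"""
    best=None; cc=np.array(c,float)
    for it in range(4):
        th=np.radians(np.arange(0,360,4)); rr=np.arange(r-rng,r+rng,.0003)
        P=np.stack([cc[0]+np.outer(np.cos(th),rr),cc[1]+np.outer(np.sin(th),rr),np.full((len(th),len(rr)),z)],-1)
        uv=w2pix(n,P.reshape(-1,3)).astype(np.float32).reshape(len(th),len(rr),2)
        g=cv2.remap(cv2.GaussianBlur(im,(0,0),.5).min(2) if pol<0 else im.max(2),uv[...,0],uv[...,1],cv2.INTER_CUBIC).astype(float)
        G=pol*np.gradient(g,axis=1); G=cv2.GaussianBlur(G,(0,0),2); G[:, :3]=0;G[:,-3:]=0
        j=G.argmax(1); e=rr[j]; w=G.max(1)>np.median(G.max(1))*.5
        if excl is not None: w&=~excl(np.degrees(th))
        x=e*np.cos(th);y=e*np.sin(th)
        f=least_squares(lambda p:np.hypot(x[w]-p[0],y[w]-p[1])-p[2],[0,0,r],loss='soft_l1',f_scale=.0005)
        cc=cc+f.x[:2]
    return np.round(cc,4),round(f.x[2],4),round(float(np.std(f.fun)),5),w.sum()
E
python3 - <<'E'
from h import *
im0=np.load('top0.npz')['im']; im=np.load('t2.npz')['im']
ex=lambda t:(t>200)&(t<340)
print('outline orig fuel outer',circ(im0,'top',(.6254,-.1373),.006,.037,1),'inner',circ(im0,'top',(.6254,-.1373),.006,.032,-1))
print('outline orig oil outer',circ(im0,'top',(.6265,.1318),.006,.027,1),'inner',circ(im0,'top',(.6265,.1318),.006,.022,-1))
print('now fuel outer',circ(im,'top',(.6254,-.1373),.006,.037,1)); print('now oil outer',circ(im,'top',(.6265,.1318),.006,.027,1))
print('fuel flange',circ(im,'top',(.6254,-.1373),.018,.030,-1),circ(im,'top',(.6254,-.1373),.018,.030,-1,excl=ex))
print('oil flange',circ(im,'top',(.6265,.1318),.018,.020,-1),circ(im,'top',(.6265,.1318),.018,.020,-1,excl=ex))
print('initial fuel flange',circ(im0,'top',(.4358,-.1037),.012,.030,-1),'oil',circ(im0,'top',(.3735,.297),.012,.02,-1))
s0=np.load('scene0.npz')['im']; s=manip.get_image('scene')[0]
print('scene out',circ(s0,'scene',(.6249,-.1373),.006,.037,1),circ(s0,'scene',(.6253,.1318),.006,.027,1))
np.savez('s5.npz',im=s)
E
```

```text
outline orig fuel outer (array([ 0.6251, -0.1373]), np.float64(0.0366), 0.00015, np.int64(86)) inner (array([ 0.625 , -0.1372]), np.float64(0.0312), 0.00017, np.int64(90))
outline orig oil outer (array([0.6265, 0.1318]), np.float64(0.0266), 0.00014, np.int64(90)) inner (array([0.6264, 0.1317]), np.float64(0.0211), 0.00029, np.int64(90))
now fuel outer (array([ 0.6253, -0.1371]), np.float64(0.0364), 0.00018, np.int64(87))
now oil outer (array([0.6265, 0.132 ]), np.float64(0.0264), 0.00028, np.int64(90))
fuel flange (array([ 0.624 , -0.1375]), np.float64(0.0307), 0.00029, np.int64(83)) (array([ 0.6241, -0.1376]), np.float64(0.0307), 0.00028, np.int64(56))
oil flange (array([0.6257, 0.1309]), np.float64(0.0208), 0.0002, np.int64(90)) (array([0.6256, 0.131 ]), np.float64(0.0206), 0.00014, np.int64(56))
initial fuel flange (array([ 0.4359, -0.1034]), np.float64(0.0307), 0.00032, np.int64(90)) oil (array([0.3736, 0.2976]), np.float64(0.0208), 0.00027, np.int64(90))
scene out (array([ 0.624 , -0.1387]), np.float64(0.0374), 0.0007, np.int64(90)) (array([0.6252, 0.1315]), np.float64(0.0268), 0.00024, np.int64(90))
```

Offsets from the outlines are about 1.1 mm (fuel) and 1.2 mm (oil), both inside the lines. Now the long bracket.

Request:
play_rows --pt "0.5 0.7 -0.01 0 0.02" --pt "0.5 0.9 0 0 0" --pt "0.5 0.8 0 0 0" --pt "0.5 0.6 0 0 0" --pt "0.5 0.25 0 0 0" --pt "0.5 0 0 0 0" --pt "1 0 0 0 0" --pt "1 0 0 0 0" --pt "1 0 0 0 0" --pt "1 0 0 0 0" --pt "1 0 0 0 0" --pt "1 0 0 0 0" --pt "1 0 0 0 0" --newtons 60

```text
clock: 17.9
position: [0.3819, -0.2912, 0.0863]
ee_rot: [0.383, 0.595, 0.381, -0.595]
contact_force: [-0.2, 0.8, 6.9]
width: 0.0086
```

```bash
python3 - <<'E'
from h import *
st()
im,d=manip.get_image('scene')
u,v=w2pix('scene',(.3813,-.29,.03))[0]; u0,v0=int(u)-64,int(v)-64
cv2.imwrite('pics/s6.png',cv2.resize(im[v0:v0+128,u0:u0+128][:,:,::-1],None,fx=4.6,fy=4.6,interpolation=cv2.INTER_CUBIC))
# board edge angles from outlines for precision
for n in('top','scene'):
    i=np.load(n+'0.npz')['im']
    for c in((.5389,-.3599),(.5758,.3532)):
        P,k=rect(i,n,c,.006,.09); g=P.astype(int); m=(g[...,0]>g[...,2]-10)
        mm=biggest(m,k); cn,_=cv2.findContours(mm.astype(np.uint8),0,1); q=max(cn,key=cv2.contourArea)
        (a,b),(w,h),an=cv2.minAreaRect(q); print(n,c,c[0]-.09+a*.0005,c[1]-.09+b*.0005,w*.0005,h*.0005,an)
E
```

```text
t 17.9 pos [ 0.3819 -0.2912  0.0863] yaw -24.61 xaxis [ 0.0018 -0.0017 -1.    ] w 0.0086 F [-0.2  0.8  6.9] q6 -0.37
top (0.5389, -0.3599) 0.5385156768798829 -0.3596154006958008 0.08148190307617188 0.14164356994628907 17.315635681152344
top (0.5758, 0.3532) 0.5757853515625 0.35184674377441405 0.08221730041503907 0.14190274047851562 34.00749206542969
scene (0.5389, -0.3599) 0.539897299194336 -0.3587801574707031 0.08809642791748047 0.1472774658203125 17.2414608001709
scene (0.5758, 0.3532) 0.5769534881591797 0.3544738037109375 0.08466850280761719 0.1407152099609375 34.159690856933594
```

View pics/s6.png

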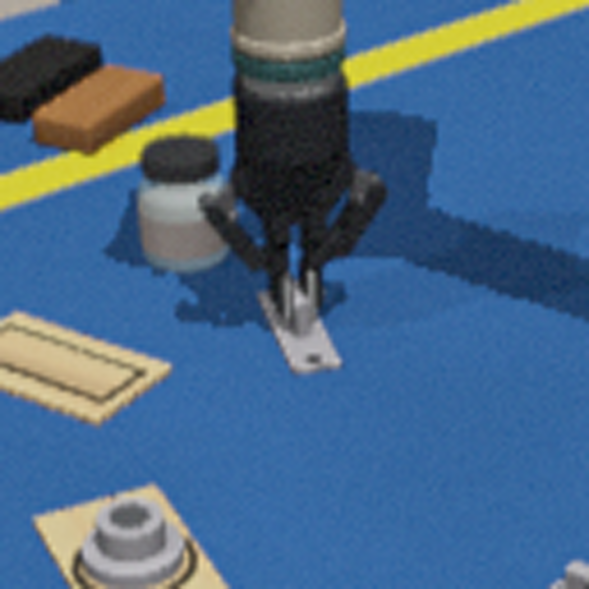

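Long bracket gripped by the lug (8.6 mm). Lift, translate, turn and approach.

Request:
play_rows --pt "1 -0.3 0 0 0" --pt "1 -0.8 0 0 0" --pt "1 -0.9 0 0 0" --pt "1 -0.6 0.3 0 0" --pt "1 0 0.9 -0.02 0" --pt "1 0 0.9 -0.02 0" --pt "1 0 0.9 -0.02 0" --pt "1 0 0.9 -0.02 0" --pt "1 0 0.9 -0.02 0" --pt "1 0 0.73 0 0" --pt "1 0 0.2 0 -0.5" --pt "1 0 0 0 -1" --pt "1 0 0 0 -1" --pt "1 0 0 0 -1" --pt "1 0 0 0 -1" --pt "1 0 0 0 -1" --pt "1 0 0 0 -1" --pt "1 0 0 0 -0.48" --pt "1 0 0 0 0" --pt "1 0 0 0 0" --newtons 80

```text
clock: 19.95
position: [0.5386, -0.3594, 0.1632]
ee_rot: [0.569, 0.42, 0.569, -0.42]
contact_force: [-0.1, 0.4, -1.9]
width: 0.0083
```

```bash
python3 - <<'E'
from h import *
st((.5395,-.3598,.0925))
E
```

```text
t 19.95 pos [ 0.5386 -0.3594  0.1632] yaw 17.2 xaxis [-4.e-04  5.e-04 -1.e+00] w 0.0083 F [-0.1  0.4 -1.9] q6 -1.0
need tool xyz (units of .03): [2.355 0.025 0.024]  mm [70.7  0.8  0.7]
```

Request:
play_rows --pt "1 0.5 0.02 0.02 -0.02" --pt "1 0.7 0 0 0" --pt "1 0.6 0 0 0" --pt "1 0.35 0 0 0" --pt "1 0.15 0 0 0" --pt "1 0.05 0 0 0" --pt "1 0 0 0 0" --pt "1 0 0 0 0"

```text
clock: 20.75
position: [0.54, -0.3603, 0.0935]
ee_rot: [0.57, 0.419, 0.569, -0.419]
contact_force: [0.2, -0.6, -1.6]
width: 0.0081
```

Request:
play_rows --pt "1 0.03 0 0 0" --pt "1 0.02 0 0 0" --pt "1 0 0 0 0" --pt "1 0 0 0 0"

```text
clock: 21.15
position: [0.5399, -0.3603, 0.0924]
ee_rot: [0.57, 0.419, 0.569, -0.419]
contact_force: [-1.4, 0.8, 5.4]
width: 0.0081
```

```bash
python3 - <<'E'
from h import *
st((.5395,-.3598,.0925))
E
```

```text
t 21.15 pos [ 0.5399 -0.3603  0.0924] yaw 17.38 xaxis [ 0.0014 -0.001  -1.    ] w 0.0081 F [-1.4  0.8  5.4] q6 -1.0
need tool xyz (units of .03): [-0.005 -0.01  -0.019]  mm [-0.1 -0.3 -0.6]
```

Touching down. Release and go to the short bracket.

Request:
play_rows --pt "0.5 0 0 0 0" --pt "0.5 0 0 0 0" --pt "0.5 0 0 0 0" --pt "0.5 0 0 0 0" --pt "0.5 -0.3 0 0 0" --pt "0.5 -0.8 0 0 0" --pt "0.5 -0.9 0 0 0" --pt "0.5 -1 0.05 -0.5 0" --pt "0.5 0 0.1 -0.9 0" --pt "0.5 0 0.1 -0.9 0" --pt "0.5 0 0.1 -0.9 0" --pt "0.5 0 0.1 -0.9 0" --pt "0.5 0 0.1 -0.9 0" --pt "0.5 0 0.1 -0.9 0" --pt "0.5 0 0.1 -0.9 0" --pt "0.5 0 0.1 -0.9 0" --pt "0.5 0 0.1 -0.9 0" --pt "0.5 0 0.1 -0.9 0" --pt "0.5 0 0.1 -0.9 0" --pt "0.5 0 0.1 -0.9 0"

```text
clock: 23.15
position: [0.474, -0.0242, 0.1819]
ee_rot: [0.57, 0.419, 0.569, -0.419]
contact_force: [-0.4, 0.7, 0.3]
width: 0.0429
```

Request:
play_rows --pt "0.5 0 0.1 -0.9 0" --pt "0.5 0 0.1 -0.9 0" --pt "0.5 0 0.1 -0.9 0" --pt "0.5 0 0.03 -0.5 0.3" --pt "0.5 0 0 0 0.36" --pt "0.5 0 0 0 0" --pt "0.5 0 0 0 0" --pt "0.5 0 0 0 0"

```text
clock: 23.95
position: [0.4551, 0.069, 0.1814]
ee_rot: [0.555, 0.438, 0.555, -0.438]
contact_force: [-0.3, -0.0, 0.6]
width: 0.0427
```

```bash
python3 - <<'E'
from h import *
st((.4551,.0694,.084))
im,d=manip.get_image('top'); np.savez('t3.npz',im=im,d=d)
c=(.539,-.36)
P,k=rect(im,'top',c,.011,.07,.0005); g=P.astype(int)
m=(abs(g[...,2]-g[...,0])<45)&(g.max(2)>125)
mm=biggest(m,k); cn,_=cv2.findContours(mm.astype(np.uint8),0,1); h=cv2.convexHull(max(cn,key=cv2.contourArea))
(a,b),(w,hh),an=cv2.minAreaRect(h); print('bracket',c[0]-.07+a*.0005,c[1]-.07+b*.0005,w*.0005,hh*.0005,an)
print('outline',outline(im,'top',c))
A=P.copy(); A[~mm]//=2
cv2.imwrite('pics/t3.png',np.hstack([cv2.resize(x[:,:,::-1],(390,390)) for x in(P,A)]))
E
```

```text
t 23.95 pos [0.4551 0.069  0.1814] yaw 13.42 xaxis [ 5.e-04  0.e+00 -1.e+00] w 0.0427 F [-0.3 -0.   0.6] q6 -0.24
need tool xyz (units of .03): [ 3.248e+00  2.000e-03 -1.200e-02]  mm [97.4  0.1 -0.4]
bracket 0.5378414459228515 -0.3594107437133789 0.043259105682373046 0.11954826354980469 17.744672775268555
outline ((np.float64(0.5388683915547592), np.float64(-0.36008496493440406)), (np.float64(0.12294032287597667), np.float64(0.04642092895507817)), -72.43972969055176, (np.float64(0.5388787841796876), np.float64(-0.36012697601318355)))
```

View pics/t3.png

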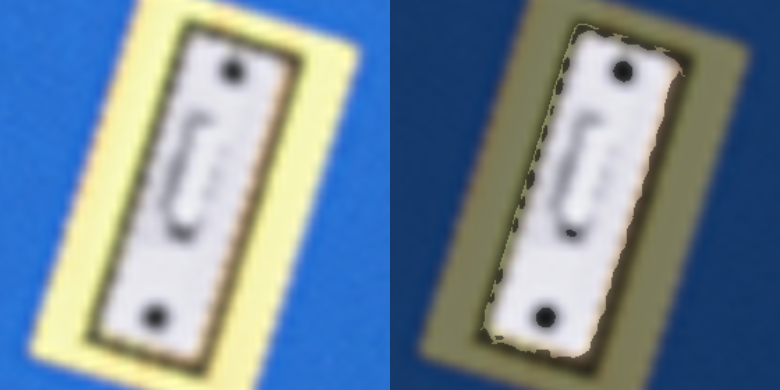

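The long bracket lies inside its outline: the bolt-hole midpoint is within about 0.7 mm and the angle within 0.3°. Now the short bracket.

Request:
play_rows --pt "0.5 0.7 0 -0.01 0" --pt "0.5 0.9 0 0 0" --pt "0.5 0.8 0 0 0" --pt "0.5 0.6 0 0 0" --pt "0.5 0.22 0 0 0" --pt "0.5 0 0 0 0" --pt "1 0 0 0 0" --pt "1 0 0 0 0" --pt "1 0 0 0 0" --pt "1 0 0 0 0" --pt "1 0 0 0 0" --pt "1 0 0 0 0" --pt "1 0 0 0 0" --newtons 60

```text
clock: 25.3
position: [0.4557, 0.0696, 0.0857]
ee_rot: [0.556, 0.439, 0.554, -0.438]
contact_force: [-1.0, -1.3, 6.5]
width: 0.0091
```

```bash
python3 - <<'E'
from h import *
s,R=st()
im,d=manip.get_image('scene')
u,v=w2pix('scene',(.4551,.069,.03))[0]; u0,v0=int(u)-64,int(v)-64
cv2.imwrite('pics/s7.png',cv2.resize(im[v0:v0+128,u0:u0+128][:,:,::-1],None,fx=4.6,fy=4.6,interpolation=cv2.INTER_CUBIC))
p=s['position']; st((.5766,.3534,p[2]))
E
```

```text
t 25.3 pos [0.4557 0.0696 0.0857] yaw 13.43 xaxis [ 0.0026 -0.     -1.    ] w 0.0091 F [-1.  -1.3  6.5] q6 -0.23
t 25.35 pos [0.4556 0.0696 0.0857] yaw 13.43 xaxis [ 0.0025 -0.     -1.    ] w 0.0086 F [-0.7  0.5  5.6] q6 -0.23
need tool xyz (units of .03): [ 0.009  6.12  -8.264]  mm [   0.3  183.6 -247.9]
```

View pics/s7.png

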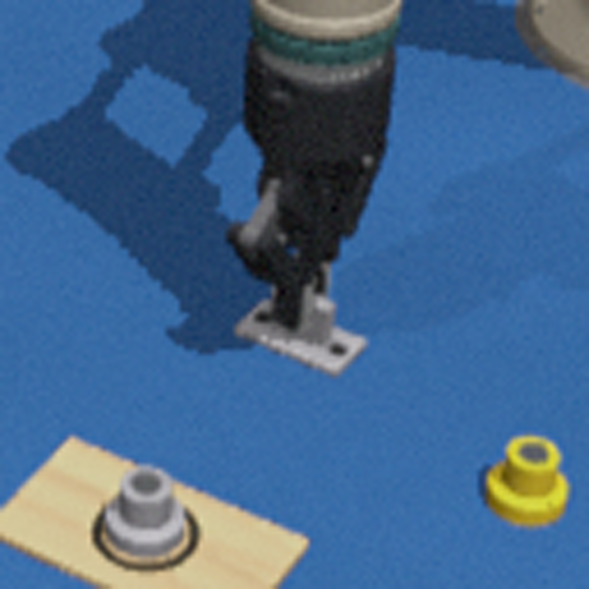

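Gripped (8.6 mm). Lift, carry and turn.

Request:
play_rows --pt "1 -0.3 0 0 0" --pt "1 -0.8 0 0 0" --pt "1 -0.9 0 0 0" --pt "1 -0.6 0.2 -0.3 0" --pt "1 0 0.6 -0.8 0" --pt "1 0 0.6 -0.8 0" --pt "1 0 0.6 -0.8 0" --pt "1 0 0.6 -0.8 0" --pt "1 0 0.6 -0.8 0" --pt "1 0 0.6 -0.8 0" --pt "1 0 0.6 -0.8 0" --pt "1 0 0.6 -0.8 0" --pt "1 0 0.6 -0.8 0" --pt "1 0 0.52 -0.76 0" --pt "1 0 0 0 -0.8" --pt "1 0 0 0 -1" --pt "1 0 0 0 -1" --pt "1 0 0 0 -0.63" --pt "1 0 0 0 0" --pt "1 0 0 0 0" --newtons 80

```text
clock: 27.35
position: [0.5756, 0.3532, 0.1626]
ee_rot: [0.624, 0.332, 0.624, -0.333]
contact_force: [-0.4, 0.1, -0.3]
width: 0.0082
```

```bash
python3 - <<'E'
from h import *
st((.5766,.3534,.0923))
E
```

```text
t 27.35 pos [0.5756 0.3532 0.1626] yaw 33.92 xaxis [-5.e-04 -2.e-04 -1.e+00] w 0.0082 F [-0.4  0.1 -0.3] q6 -0.14
need tool xyz (units of .03): [2.344 0.033 0.013]  mm [70.3  1.   0.4]
```

Request:
play_rows --pt "1 0.5 0.03 0.01 -0.01" --pt "1 0.7 0 0 0" --pt "1 0.6 0 0 0" --pt "1 0.35 0 0 0" --pt "1 0.14 0 0 0" --pt "1 0.04 0 0 0" --pt "1 0 0 0 0" --pt "1 0 0 0 0"

```text
clock: 28.15
position: [0.5774, 0.3538, 0.0935]
ee_rot: [0.625, 0.332, 0.624, -0.331]
contact_force: [-0.1, -0.4, -1.9]
width: 0.008
```

Request:
play_rows --pt "1 0.03 0 0 0" --pt "1 0.02 0 0 0" --pt "1 0 0 0 0" --pt "1 0 0 0 0"

```text
clock: 28.55
position: [0.5771, 0.3537, 0.0918]
ee_rot: [0.625, 0.332, 0.624, -0.331]
contact_force: [-0.5, 0.4, 2.9]
width: 0.0081
```

Request:
play_rows --pt "0.5 0 0 0 0" --pt "0.5 0 0 0 0" --pt "0.5 0 0 0 0" --pt "0.5 0 0 0 0" --pt "0.5 -0.3 0 0 0" --pt "0.5 -0.8 0 0 0" --pt "0.5 -0.9 0 0 0" --pt "0.5 -1 -0.5 0 0" --pt "0.5 -0.5 -0.9 0 0" --pt "0.5 0 -0.9 0 0" --pt "0.5 0 -0.9 0 0" --pt "0.5 0 -0.9 0 0" --pt "0.5 0 -0.9 0 0" --pt "0.5 0 -0.9 0 0" --pt "0.5 0 -0.9 0 0" --pt "0.5 0 -0.9 0 0" --pt "0.5 0 0 0 0" --pt "0.5 0 0 0 0"

```text
clock: 30.35
position: [0.3858, 0.2242, 0.1971]
ee_rot: [0.625, 0.332, 0.624, -0.331]
contact_force: [0.1, -0.7, 0.6]
width: 0.0427
```

```bash
python3 - <<'E'
from h import *
st()
im,d=manip.get_image('top'); np.savez('t4.npz',im=im,d=d); s,_=manip.get_image('scene'); np.savez('s8.npz',im=s)
cv2.imwrite('pics/t4full.png',cv2.resize(im[:,:,::-1],(800,600),interpolation=cv2.INTER_CUBIC))
cv2.imwrite('pics/s8full.png',cv2.resize(s[:,:,::-1],(800,600),interpolation=cv2.INTER_CUBIC))
A=[]
for c,z,h in(((.6254,-.1373),.006,.05),((.6265,.1318),.006,.05),((.5389,-.3599),.011,.07),((.5758,.3532),.011,.07)):
    P,k=rect(im,'top',c,z,h); A.append(cv2.resize(P[:,:,::-1],(300,300)))
cv2.imwrite('pics/t4.png',np.vstack([np.hstack(A[:2]),np.hstack(A[2:])]))
for nm,c in(('long',(.5389,-.3599)),('short',(.5758,.3532))):
    P,k=rect(im,'top',c,.011,.07); g=P.max(2).astype(float); g=cv2.GaussianBlur(g,(0,0),2)
    o=outline(im,'top',c); a=np.radians(o[2]); L=.0
    # bolt holes: dark blobs
    m=(g<140).astype(np.uint8); nl,lab,stt,ce=cv2.connectedComponentsWithStats(m)
    b=[(stt[i,4],np.round(ce[i]*.0005-.07,4)) for i in range(1,nl) if 20<stt[i,4]<500]
    print(nm,'outline',np.round(o[0],4),o[2]); print(b)
E
```

```text
t 30.35 pos [0.3858 0.2242 0.1971] yaw 34.04 xaxis [ 0.0024  0.0011 -1.    ] w 0.0427 F [ 0.1 -0.7  0.6] q6 -0.22
long outline [ 0.5388 -0.36  ] -72.64597702026367
[(np.int32(190), array([ 0.0136, -0.0448])), (np.int32(33), array([0.0219, 0.0007])), (np.int32(31), array([0.0195, 0.0082])), (np.int32(55), array([-0.0051,  0.0134])), (np.int32(22), array([0.0092, 0.0407])), (np.int32(184), array([-0.0143,  0.0437]))]
short outline [0.5792 0.3465] -50.4923210144043
[(np.int32(461), array([-0.0313,  0.0101])), (np.int32(46), array([-0.0218,  0.0288])), (np.int32(50), array([-0.0139,  0.0341])), (np.int32(120), array([-0.0041,  0.0387]))]
```

View pics/t4.png

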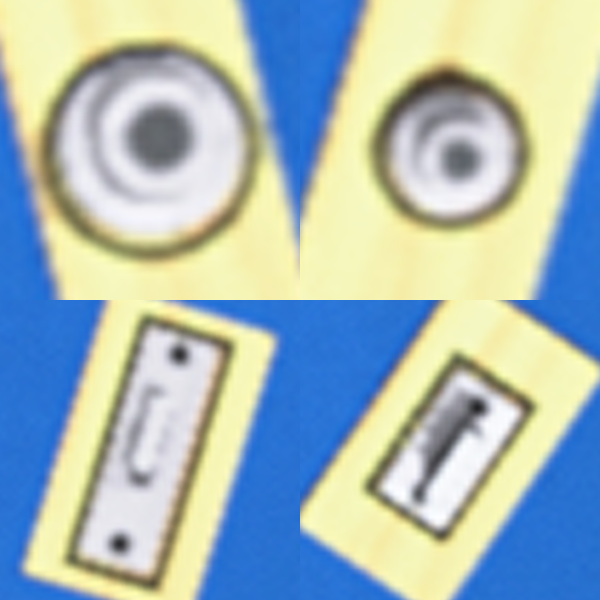

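View pics/s8full.png

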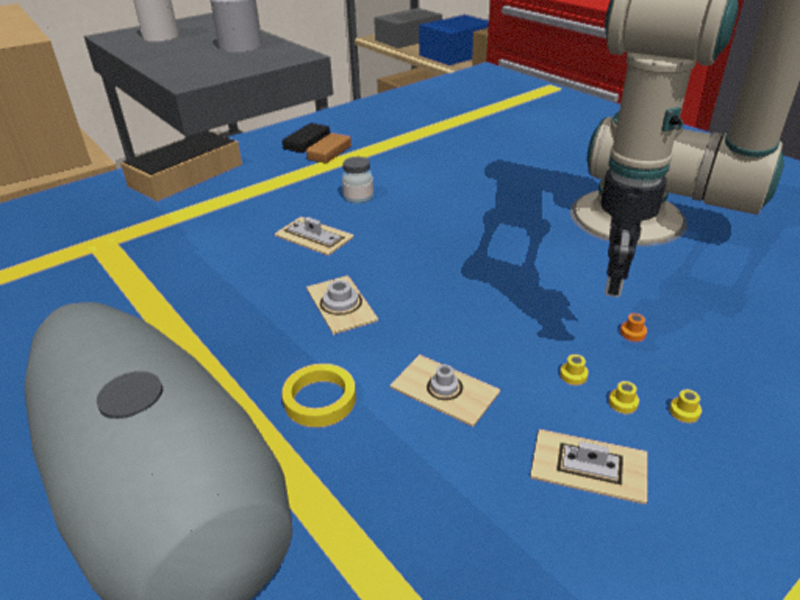

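```bash
python3 - <<'E'
from h import *
im=np.load('t4.npz')['im']
for nm,c in(('long',(.5388,-.36)),('short',(.5758,.3532))):
    P,k=rect(im,'top',c,.011,.07); g=P.astype(int); m=(g[...,2]>165)
    X,Y=np.meshgrid(k,k); m&=(g[...,0]-g[...,2]<30)&(g[...,2]-g[...,0]<30)
    mm=biggest(m,k); cn,_=cv2.findContours(mm.astype(np.uint8),0,1); h=cv2.convexHull(max(cn,key=cv2.contourArea))
    (a,b),(w,hh),an=cv2.minAreaRect(h); print(nm,np.round([a*.0005-.07,b*.0005-.07],4),w*.0005,hh*.0005,an)
for a in(('fuel',(.6254,-.1373),.030),('oil',(.6265,.1318),.020)): print(a[0],circ(im,'top',a[1],.018,a[2],-1))
# lookalikes / bystanders moved?
d=np.abs(im.astype(int)-np.load('top0.npz')['im']).sum(2)
for nm,c in dict(y1=(.396,.382),y2=(.451,.315),y3=(.466,.232),tape=(.779,.034),jar=(.373,-.437)).items():
    u,v=w2pix('top',(*c,.02))[0].astype(int); print(nm,np.mean(d[v-8:v+8,u-8:u+8]))
E
```

```text
long [-0.0007  0.0002] 0.035411865234375 0.11148356628417969 17.41191864013672
short [-0.0001 -0.    ] 0.03674258041381836 0.06878404998779297 34.09497833251953
fuel (array([ 0.624 , -0.1375]), np.float64(0.0308), 0.00032, np.int64(83))
oil (array([0.6257, 0.1309]), np.float64(0.0207), 0.00022, np.int64(90))
y1 103.56640625
y2 25.71875
y3 3.5625
tape 4.140625
jar 4.390625
```

View pics/t4full.png

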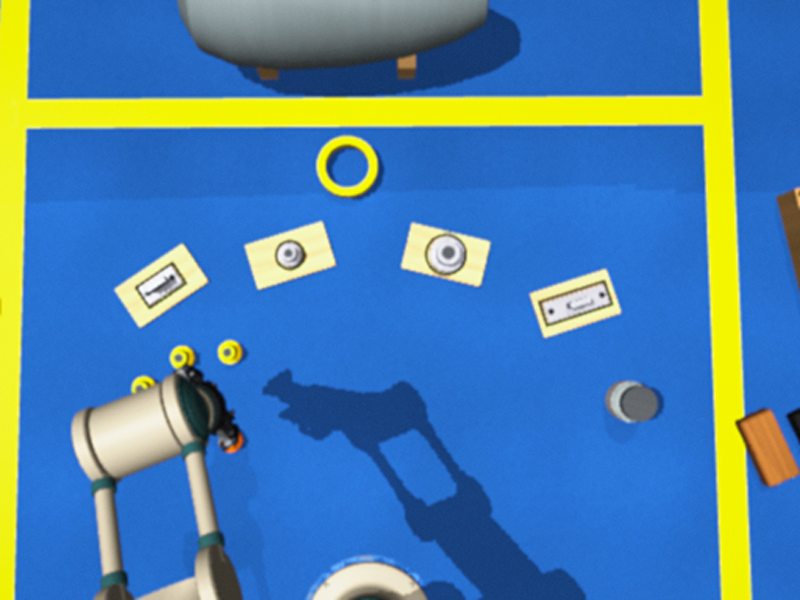

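All four parts are placed, and the changed pixels at the look-alikes come only from the arm covering them. The arm is clear of everything, so I'm handing in.

```bash
python3 -c "
from rig import manip
print(manip.sign_off())"
```

```text
the job is handed in; nothing more can be done
None
```

All four fittings are on their boards, upright and inside their outlines, and the job was handed in at about 30 s of the 102 s allowed. I took the grey steel cap as the oil cap and left the three yellow ones and the orange one alone.

Last checks, from the final top-camera picture:

| Part | Offset from outline centre | Angle |
|---|---|---|
| Fuel cap | about 1.2 mm | – |
| Oil cap | about 1.2 mm | – |
| Long bracket | about 0.7 mm | within 0.3° |
| Short bracket | about 0.1 mm | within 0.2° |

- **Caps:** one check disagreed. Fitting the dark spot on top of the fuel cap's grip put it 1.9 mm off in the top camera and about 2.7 mm in the scene camera. The flange-edge fit gave 1.2 mm. The calibration is only good to about 2 mm, so I left both caps as placed.
- **Bystanders:** the tape roll and paint jar looked unchanged. The arm partly covered some of the look-alikes in the top view. In the scene view they stood undisturbed.
- **Forces:** contact readings between moves stayed at about 7 N or less.

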